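# Cups onto their saucers

### The arm

A 6-joint arm with a two-finger parallel gripper is mounted at the origin on the work surface. World frame = base frame: x ahead of the robot, y to its left, z up, the work surface at z = 0. Lengths are in mm, angles in degrees, forces in N, time in s.
With the tool pointing down it reaches from about 300 to 775 mm from the base axis. Payload 14.6 kg.
Tool frame: the origin (TCP) lies at the very end of the fingers, on their centre line; the grasp point (between the pads) lies robot.tcp_to_grasp behind it (robot.tcp_to_grasp is the distance from the TCP to the grasp point, in mm); z points along the fingers, y is the line along which they close (so a half turn about z gives the same grasp; the last joint's range is limited). The gripper opens to 85 mm and grips with 20 to 120 N. Pads are 22 mm wide; open, the fingers measure 114 mm over their backs; the gripper's body (76 mm by 85 mm) begins 54 mm behind the grasp point. The pads swing forward as they close: fully open they stand 13 mm farther back than shut.
Start: joints at [63.564, 17.183, 87.147, -0, 75.671, -3.816], TCP at [211.54, 507.681, 231.281] pointing down, gripper open.
Joint ranges: [-173.82, 173.82], [-45.26, 126.66], [13.44, 144.39], [-59.66, 239.66], [0, 175.72], [-146.38, 146.38]. Speed limits (degrees/s): [127.2, 127.2, 147.25, 180, 180, 180].

### API

Orientations are given as [roll, pitch, yaw] about the fixed x, y, z axes, in that order (R = Rz(yaw) Ry(pitch) Rx(roll)).
In Python, from station import robot, grab_frame, order gives the robot as it stands.
- The arm moves only by the tool arm_command, never from a script. Its argument "motion" is one flat list of numbers, 7 for each row, row after row: the shift along the tool's x, y, z in units of 25 mm (1.0 is 25 mm), then the turn, a rotation vector about the tool's x, y, z in rad, then the opening, from -1 (shut) to 1 (fully open). A call has 1 to 5 rows; each row is the pose to reach, as a shift and turn from the pose commanded when the call began, along the tool's axes at that moment; what a row does not reach only later rows make up. A row lasts 1/12 s, in which the tool goes at most 41.7 mm and 7.16 degrees, less where a joint would pass 70% of its speed; a pose out of reach is approached as far as the arm can. A call with a gripper value outside its range is refused whole. The fingers move at their own pace and stop on an object; "squeeze" is the grip in N (left out, the last holds). Time passes only in rows, so rows that repeat a pose let the fingers close. It gives the time, the measured TCP pose, the force, the opening and the grip force at its end, in the units of the state.
- robot.get_state(): the state, without advancing time (a new reading comes with each control period).
- grab_frame(name): name is "scene" or "top" or "wrist"; returns a dict with "img" (480x640x3 uint8, red, green, blue), "intrinsics" (3x3 intrinsics, pixels), "distortion" ([k1, k2, p1, p2, k3] as OpenCV has them; the pictures are not rectified), "world_to_cam" (4x4, takes a point from world to camera coordinates). Camera axes: x right, y down, z forward; pixel columns grow to the right and rows downward; lengths in mm; the calibration is good to about 2 mm. A picture is of the moment at which its call begins. There is no depth.
- order.close_job(): hands the job in; it is judged then, once.
The state is a dict: "time": time; "q": joint angles; "qd": joint speeds; "joint_efforts": joint torques, N m; "eef_pos": TCP position; "tool_rot": TCP orientation; "wrist_force": force on the tool from outside, world axes, zero at the start; "torque": the same for the moment, N m; "gripper_width": opening from 0.0 (shut) to 1.0 (fully open); "grasp_force": force on a finger pad.
Only numpy, scipy, OpenCV 4.12 (cv2) and the standard library are available. Lean on these libraries where they do the work, as an engineer would, in place of code of your own. Each camera call takes 0.05 s, during which the arm holds its last target. There are 200 camera calls.

### The job

Tea is nearly ready: put each of the three white cups with handles on the saucer of its own size - the largest cup on the largest saucer, the middle-sized cup on the middle-sized saucer, the smallest on the smallest - upright and in the middle of the saucer. Set the cups down without dropping them and let go, keep the saucers where they are laid, and leave the orange bowl, the steel tumbler, the teapot and the tongs on the counter where they are.

Things in the scene. Friction and masses are not known exactly. Their poses are not given: they have to be found in the camera images.
- cup_large: Largest white porcelain cup with handle, 66 mm across, 64 high, about 220 g, open top, wall 4. Straight upright outside from 24 mm up to the rim, narrowing below to a flat foot 48 mm across. Origin: centre of the foot's underside, z up. Loop handle on +y, 8 mm thick, out to 57 mm from the axis, 21-53 mm up; +x and -x sides bare. Starts upright on the counter, turned any way.
- cup_medium: Middle-sized white porcelain cup with handle, 56 mm across, 53 high, about 150 g, open top, wall 4. Straight upright outside from 20 mm up to the rim, narrowing below to a flat foot 40 mm across. Origin: centre of the foot's underside, z up. Loop handle on +y, 8 mm thick, out to 52 mm from the axis, 17-44 mm up; +x and -x sides bare. Starts upright on the counter, turned any way.
- cup_small: Smallest white porcelain cup with handle, 45 mm across, 42 high, about 90 g, open top, wall 4. Straight upright outside from 16 mm up to the rim, narrowing below to a flat foot 32 mm across. Origin: centre of the foot's underside, z up. Loop handle on +y, 8 mm thick, out to 46 mm from the axis, 14-35 mm up; +x and -x sides bare. Starts upright on the counter, turned any way.
- saucer_large: Largest of the three round white porcelain saucers: 142 mm across, edge 15 mm high. Its flat middle, 80 mm across, is 6 mm above the counter; from there it slopes up to the edge. Origin at the centre of its underside, z up. Loose, lies empty on the counter at the start.
- saucer_medium: Middle-sized of the three round white porcelain saucers: 116 mm across, edge 15 mm high. Its flat middle, 68 mm across, is 6 mm above the counter; from there it slopes up to the edge. Origin at the centre of its underside, z up. Loose, lies empty on the counter at the start.
- saucer_small: Smallest of the three round white porcelain saucers: 92 mm across, edge 15 mm high. Its flat middle, 56 mm across, is 6 mm above the counter; from there it slopes up to the edge. Origin at the centre of its underside, z up. Loose, lies empty on the counter at the start.
- bowl: Orange plastic bowl, 132 mm across the rim, 56 mm high, empty, light. Not part of the job. Origin at the centre of its underside, z up.
- tumbler: Steel drinking tumbler without a handle, 68 mm across the flared rim, 84 mm high. Not part of the job. Origin at the centre of its underside, z up.
- teapot: Blue ceramic teapot with its lid on, body 144 mm across, 135 mm high to the lid's knob; spout to its -y side and loop handle to its +y side, each reaching about 118 mm from the axis. Stands at the robot's left. Not part of the job. Origin at the centre of its underside, z up.
- tongs_counter: Steel kitchen tongs lying flat on the counter at the robot's right: 270 mm long, 52 mm wide, 23 mm high, pointing along its x. Not part of the job. Origin on the counter near the middle of its length. (A second pair lies on the square griddle beyond, out of the way.)
Not all that is in view belongs to the job. Leave any blue or pink look-alike of the cup_medium alone.

How it is judged:
By the outcome, as a careful person would: the job done as asked, in the order asked, and still so for the second after the job is handed in, with the robot touching nothing.
It also fails if it takes over 102 s, if anything falls off the work surface, if the arm or the gripper's body presses on something with over 40 N, if the wrist force passes 120 N, or if a joint passes its speed limit or range.

## Working session

There is one attempt and no reset: what is moved stays moved. The work goes in short steps, Python scripts to look and compute and a tool call to move; the robot and the scene stay as the last step left them, time stands still between calls to the robot, and variables do not carry over. Pictures are saved under pics/ and viewed, at most 14 in all, crops included, and the job is handed in when it is done.

Besides the shell and the picture viewer there is one more tool, called after ">>>" in YAML: its name, and indented under it one key for each argument. arm_command: Moves the arm, as the interface text tells. Its arguments: {"type":"object","properties":{"motion":{"type":"array"},"squeeze":{"type":"number"}},"required":["motion"]}

```bash
mkdir -p pics; ls; python3 - <<'E'
from station import robot, grab_frame
import cv2, numpy as np
s=robot.get_state(); print(s, robot.tcp_to_grasp)
for n in("top","scene"):
    f=grab_frame(n); cv2.imwrite(f"pics/{n}0.png",f["img"][:,:,::-1]); print(n,f["intrinsics"],f["distortion"],f["world_to_cam"])
E
```

```text
pics
{'time': 0.0, 'q': array([ 6.35661347e+01,  1.72178213e+01,  8.71802123e+01, -1.90900010e-03,
        7.56697755e+01, -3.81381375e+00]), 'qd': array([ 0.09459644,  0.07094014,  0.00959929, -0.11878818,  0.09151713,
       -0.06506418]), 'joint_efforts': array([ 1.19651057e-03, -5.43505704e+01, -3.61786616e+01, -2.46703735e-05,
        4.10126304e-03, -1.41847630e-05]), 'eef_pos': array([211.42882646, 507.48829927, 230.70096793]), 'tool_rot': array([-1.79932218e+02, -2.66533661e-03,  1.57380420e+02]), 'wrist_force': array([ 0.27195928,  0.00456272, -0.26938175]), 'torque': array([-0.05823655, -0.02366537, -0.01873235]), 'grasp_force': 0.0, 'gripper_width': 0.9963220440725644} 18.700000000000003
top [[513.72980365   0.         320.08266621]
 [  0.         513.72980365 242.81029663]
 [  0.           0.           1.        ]] [-0.12578671  0.          0.          0.          0.        ] [[ 1.76850968e-02 -9.99801289e-01 -9.19889495e-03 -5.76203042e+01]
 [-9.94619509e-01 -1.66526798e-02 -1.02248328e-01  5.80242442e+02]
 [ 1.02074824e-01  1.09576720e-02 -9.94716371e-01  1.39244863e+03]
 [ 0.00000000e+00  0.00000000e+00  0.00000000e+00  1.00000000e+00]]
scene [[519.10526777   0.         311.66945068]
 [  0.         519.10526777 238.08820316]
 [  0.           0.           1.        ]] [-0.11545159  0.          0.          0.          0.        ] [[-5.20083691e-01  8.54032088e-01  1.19225503e-02  3.50182057e+02]
 [ 5.33308551e-01  3.35611394e-01 -7.76496608e-01 -2.49042826e+02]
 [-6.67154363e-01 -3.97484824e-01 -6.30008628e-01  1.70619108e+03]
 [ 0.00000000e+00  0.00000000e+00  0.00000000e+00  1.00000000e+00]]
```

View pics/top0.png

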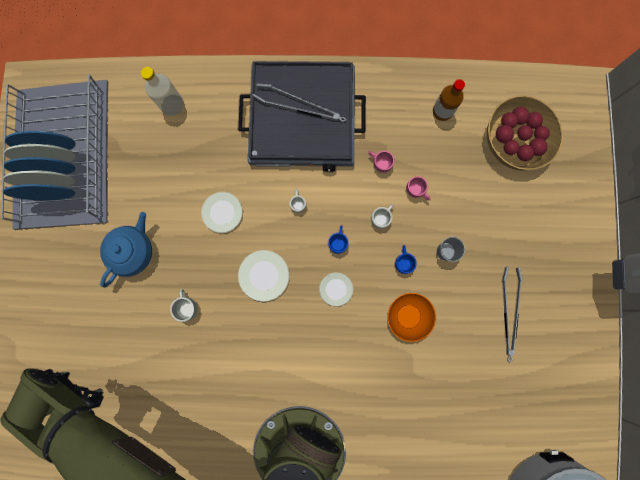

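View pics/scene0.png

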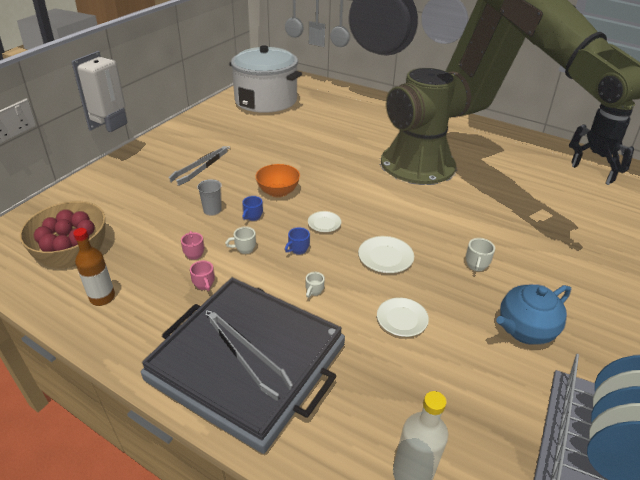

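The top view shows white handled cups at about (183,309), (298,204) and (382,217). The saucers are at (263,276) large, (222,212) medium and (336,289) small. The look-alikes are blue at (338,243) and (405,263) and pink at (383,160) and (417,187). I'll measure and triangulate from both views, then enlarge the cups.

```bash
cat > h.py <<'E'
import cv2, numpy as np
from station import robot, grab_frame
def ray(f,uv):
    p=cv2.undistortPoints(np.float64(uv).reshape(-1,1,2),f["intrinsics"],np.array(f["distortion"])).reshape(-1,2)
    R,t=f["world_to_cam"][:3,:3],f["world_to_cam"][:3,3]
    return -R.T@t, np.c_[p,np.ones(len(p))]@R
def plane(f,uv,z):
    c,d=ray(f,uv); return (c+d*((z-c[2])/d[:,2])[:,None])
def tri(fs,uvs):
    A=np.zeros((3,3));b=np.zeros(3);L=[]
    for f,u in zip(fs,uvs):
        c,d=ray(f,u);d=d[0]/np.linalg.norm(d[0]);P=np.eye(3)-np.outer(d,d);A+=P;b+=P@c;L.append((c,P))
    X=np.linalg.solve(A,b); return X,[np.linalg.norm(P@(X-c)) for c,P in L]
def proj(f,X):
    R=f["world_to_cam"][:3,:3];t=f["world_to_cam"][:3,3]
    return cv2.projectPoints(np.float64(X).reshape(-1,1,3),cv2.Rodrigues(R)[0],t,f["intrinsics"],np.array(f["distortion"]))[0].reshape(-1,2)
def circ(P):
    A=np.c_[2*P[:,:2],np.ones(len(P))];s=np.linalg.lstsq(A,(P[:,:2]**2).sum(1),rcond=None)[0]
    return s[0],s[1],np.sqrt(s[2]+s[0]**2+s[1]**2)
def white(f,sat=60,val=120):
    h=cv2.cvtColor(f["img"],cv2.COLOR_RGB2HSV)
    return ((h[...,1]<sat)&(h[...,2]>val)).astype(np.uint8)
E
python3 - <<'E'
from h import *
fs=[grab_frame("top"),grab_frame("scene")]
S={}
seeds={"saucL":((263,276),(386,255)),"saucM":((222,212),(402,317)),"saucS":((336,289),(324,222)),
"cupL":((183,309),(480,255)),"cupS":((298,204),(314,284)),"cupM":((382,217),(243,240))}
for n,sd in seeds.items():
    cs=[];out=[]
    for f,s in zip(fs,sd):
        k,lab,st,ce=cv2.connectedComponentsWithStats(white(f,70,110))
        w=lab[s[1]-9:s[1]+10,s[0]-9:s[0]+10];w=w[w>0];l=np.bincount(w).argmax()
        m=(lab==l).astype(np.uint8);c=max(cv2.findContours(m,0,1)[0],key=len).reshape(-1,2)
        if n[0]=='s':
            e=cv2.fitEllipse(c);cs.append(e[0]);P=plane(f,c,15);out.append(np.round(circ(P),1))
        else: cs.append(ce[l])
        out.append(st[l])
    X,r=tri(fs,cs);print(n,np.round(X,1),np.round(r,1),[np.round(c,1) for c in cs],*out)
im=fs[0]["img"];sc=fs[1]["img"]
cr=lambda i,c,r=30:cv2.resize(i[c[1]-r:c[1]+r,c[0]-r:c[0]+r],(260,260),interpolation=cv2.INTER_CUBIC)
a=np.vstack([np.hstack([cr(i,seeds[n][j]) for n in("cupL","cupM","cupS")]) for j,i in enumerate((im,sc))])
cv2.imwrite("pics/crops.png",a[:,:,::-1])
E
```

```text
saucL [488.8 110.1   9.4] [0.2 0.2] [array([263.2, 275.4]), array([385.7, 254.1])] [488.9 109.5  71.1] [ 238  250   52   52 2108] [492.2 111.2  71.5] [ 358  236   57   38 1659]
saucM [666.4 234.8  10.5] [0.1 0.1] [array([221.3, 212. ]), array([402.3, 316.7])] [666.  234.1  58.1] [ 201  192   42   42 1348] [668.6 234.9  58.2] [ 377  297   52   40 1623]
saucS [454.3 -93.2  11.1] [0. 0.] [array([335.7, 289.1]), array([324.1, 221.2])] [454.4 -93.2  46.2] [319 272  34  35 921] [457.8 -91.3  46.4] [308 211  34  22 578]
cupL [393.6 324.5  39.8] [0.7 0.7] [array([183.3, 308.1]), array([479.5, 253.6])] [170 289  24  33 371] [465 238  30  34 757]
cupS [693.8  18.9  26.8] [0.3 0.3] [array([297.1, 202.4]), array([314.2, 283.4])] [289 188  17  24 202] [305 271  20  27 408]
cupM [ 655.9 -218.8   30.1] [0.1 0.1] [array([382. , 217.1]), array([242.9, 239.6])] [371 204  23  24 298] [225 226  31  28 589]
```

View pics/crops.png

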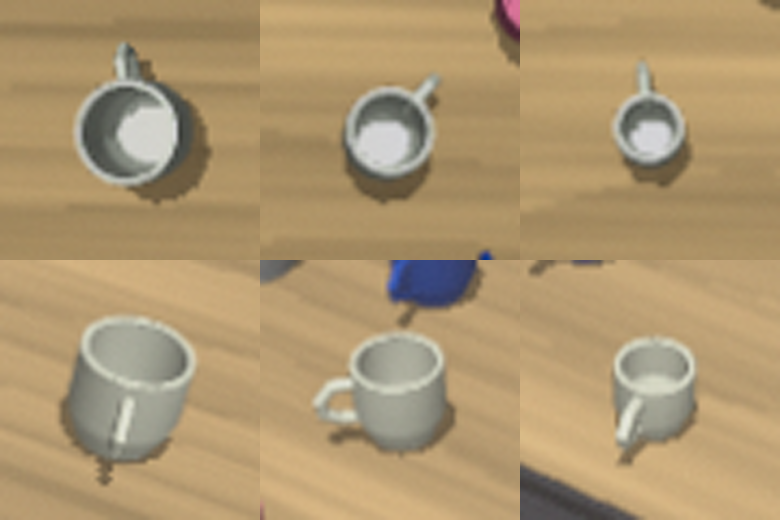

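Centre triangulation agrees, and the radii of 71, 58 and 46 match the three saucers. The crop confirms that all three cups are white with handles: L's handle points to about +x, M's up and to the right, S's to +x. Next I'll refine the rim centres and work out the first move.

```bash
cat >> h.py <<'E'
from scipy.spatial.transform import Rotation as Ro
from scipy.optimize import least_squares
def go(xyz,yaw):
    s=robot.get_state();R=Ro.from_euler("xyz",s["tool_rot"],degrees=True)
    T=Ro.from_euler("xyz",[180,0,yaw],degrees=True)
    d=R.inv().apply(np.array(xyz)-s["eef_pos"]);w=(R.inv()*T).as_rotvec()
    print("go",np.round(d/25,3),np.round(w,3),"rows>=%.1f"%max(np.linalg.norm(d)/41.7,np.degrees(np.linalg.norm(w))/7.16),"t",round(s["time"],2),"pos",np.round(s["eef_pos"],1),np.round(s["tool_rot"],1))
def rim(f,seed,H,r,rng=None,sat=70,val=110):
    """fit circle of known radius to the white blob's outline put on plane z=H; handle direction from outlying points"""
    m=white(f,sat,val);k,lab,st,ce=cv2.connectedComponentsWithStats(m)
    u,v=[int(round(a)) for a in seed];w=lab[max(v-9,0):v+10,max(u-9,0):u+10];w=w[w>0];l=np.bincount(w).argmax()
    c=max(cv2.findContours((lab==l).astype(np.uint8),cv2.RETR_EXTERNAL,cv2.CHAIN_APPROX_NONE)[0],key=len).reshape(-1,2)
    P=plane(f,c,H)[:,:2];x0=np.median(P,0)
    s=least_squares(lambda x:np.hypot(*(P-x).T)-r,x0,loss="cauchy",f_scale=1.5).x
    e=np.hypot(*(P-s).T)-r;o=e>.25*r
    hd=np.degrees(np.arctan2(*(P[o].mean(0)-s)[::-1])) if o.any() else None
    return s,np.median(abs(e)),hd
E
python3 - <<'E'
from h import *
f=grab_frame("top")
for n,s,H,r in(("L",(183,309),64,33),("M",(382,217),53,28),("S",(298,204),42,22.5)): print(n,*rim(f,s,H,r))
go([388,324,200],180)
E
```

```text
L [392.07926388 322.91634067] 1.1178134237628559 3.8261127792145175
M [ 653.19369241 -215.4434875 ] 0.7538289194250289 -39.30050503378036
S [689.89394355  17.89848131] 0.7666825707556288 6.961752885555701
go [-9.342 -4.063  1.242] [-0.    -0.    -0.395] rows>=6.2 t 0.25 pos [211.5 507.6 231. ] [-180.    -0.   157.4]
```

>>> arm_command:
  motion: [-9.4, -4.1, 1.2, 0, 0, -0.395, 1, -9.4, -4.1, 1.2, 0, 0, -0.395, 1, -9.4, -4.1, 1.2, 0, 0, -0.395, 1, -9.4, -4.1, 1.2, 0, 0, -0.395, 1, -9.4, -4.1, 1.2, 0, 0, -0.395, 1]

```text
time: 0.67
eef_pos: [348.3, 364.8, 208.2]
tool_rot: [180.0, 0.0, -179.7]
wrist_force: [0.2, 0.6, -0.3]
gripper_width: 0.997
grasp_force: 0.0
```

```bash
python3 - <<'E'
from h import *
f=grab_frame("wrist"); cv2.imwrite("pics/w1.png",f["img"][:,:,::-1]); print(f["intrinsics"],f["distortion"],f["world_to_cam"])
print("cam",ray(f,[[320,240]]),proj(f,[[391,323,64]]))
go([391,323,150],184)
E
```

```text
[[418.7896172    0.         328.42669198]
 [  0.         418.7896172  242.49820038]
 [  0.           0.           1.        ]] [0.01815461 0.         0.         0.         0.        ] [[-5.16137213e-03  9.99986603e-01 -3.92229571e-04 -3.63610872e+02]
 [ 9.52597766e-01  5.03609171e-03  3.04190951e-01 -3.66441085e+02]
 [ 3.04188851e-01  1.19640568e-03 -9.52610997e-01  2.50061428e+02]
 [ 0.00000000e+00  0.00000000e+00  0.00000000e+00  1.00000000e+00]]
cam (array([271.12832928, 365.15225667, 349.53670971]), array([[ 0.29861023, -0.01895475, -0.95441768]])) [[270.47426516 279.34069925]]
go [-1.555 -1.485  2.29 ] [-0.002  0.    -0.072] rows>=1.9 t 0.72 pos [352.2 360.3 207.2] [-179.9    0.   179.9]
```

View pics/w1.png

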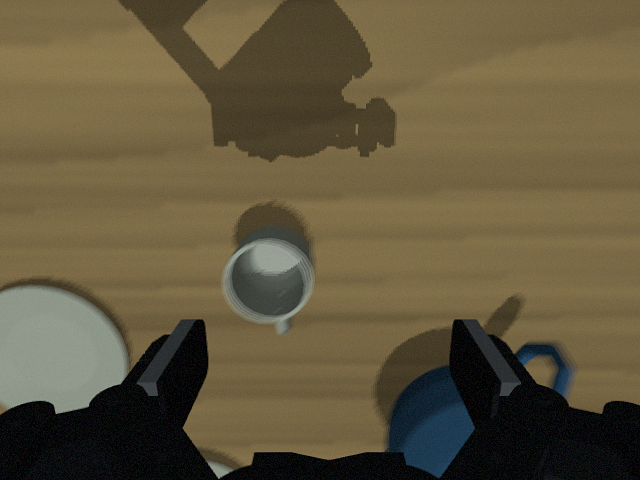

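The wrist view shows the large cup's rim at about (268,281), where (270,279) was predicted. The image is blurred because the arm was still settling. I'll move above the cup and measure with the arm still.

>>> arm_command:
  motion: [-1.55, -1.5, 0.7, 0, 0, -0.07, 1, -1.55, -1.5, 0.7, 0, 0, -0.07, 1, -1.55, -1.5, 0.7, 0, 0, -0.07, 1]

```text
time: 0.97
eef_pos: [387.6, 326.6, 189.7]
tool_rot: [-179.9, -0.1, -176.2]
wrist_force: [-0.3, 1.1, -0.6]
gripper_width: 1.0
grasp_force: 0.0
```

```bash
cat >> h.py <<'E'
def look(c,H,r,name=None,sat=70,val=110,n=4):
    """after settling: rim fit in the wrist picture"""
    for i in range(n): f=grab_frame("wrist")
    if name: cv2.imwrite(name,f["img"][:,:,::-1])
    s=proj(f,[[*c,H]])[0]; print("pix",np.round(s),"fit",*[np.round(a,1) for a in rim(f,s,H,r,sat=sat,val=val)])
    return f
E
python3 - <<'E'
from h import *
f=look((391,323),64,33,"pics/w2.png")
for H in(54,59,69):print(H,rim(f,proj(f,[[391,323,64]])[0],H,33))
go([391,323,17],184)
E
```

```text
pix [318. 237.] fit [392.1 323.2] 1.4 12.1
54 (array([394.88438874, 323.02412734]), np.float64(0.4424799076889272), np.float64(12.024814068642648))
59 (array([393.28115021, 323.04744656]), np.float64(0.5941109813274537), np.float64(12.038131924144201))
69 (array([391.75353671, 323.42043942]), np.float64(2.1209135864368243), np.float64(12.679720625095602))
go [-0.19  -0.276  6.968] [0.    0.    0.001] rows>=4.2 t 1.17 pos [385.7 329.5 191.2] [ 180.    0. -176.]
```

View pics/w2.png

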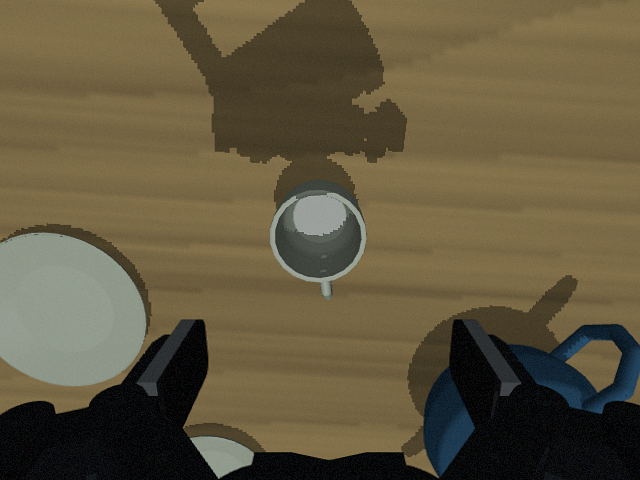

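The rim spans x 271–367 and y 191–283, with its centre at (318.5,237). That matches the (391,323,64) found from the top view, so the height is confirmed. The handle points down, slightly to the right. I'll descend and grip.

>>> arm_command:
  motion: [-0.21, -0.28, 0.8, 0, 0, -0.06, 1, -0.21, -0.28, 2.4, 0, 0, -0.06, 1, -0.21, -0.28, 4.0, 0, 0, -0.06, 1, -0.21, -0.28, 5.6, 0, 0, -0.06, 1, -0.21, -0.28, 6.95, 0, 0, -0.06, 1]

```text
time: 1.58
eef_pos: [390.8, 322.7, 15.2]
tool_rot: [-180.0, -0.0, -172.5]
wrist_force: [1.3, 0.1, -0.5]
gripper_width: 1.002
grasp_force: 0.0
```

>>> arm_command:
  motion: [0, 0, 0, 0, 0, 0, 1, 0, 0, 0, 0, 0, 0, 0.2, 0, 0, 0, 0, 0, 0, -0.2, 0, 0, 0, 0, 0, 0, -0.4, 0, 0, 0, 0, 0, 0, -0.6]
  squeeze: 40

```text
time: 2.0
eef_pos: [392.9, 323.1, 19.5]
tool_rot: [179.9, 0.2, -172.5]
wrist_force: [-2.7, 1.3, 8.9]
gripper_width: 0.754
grasp_force: 45.3
```

>>> arm_command:
  motion: [0, 0, 0, 0, 0, 0, -0.6, 0, 0, 0, 0, 0, 0, -0.6, 0, 0, 0, 0, 0, 0, -0.6]

```text
time: 2.25
eef_pos: [392.9, 323.1, 19.4]
tool_rot: [179.9, 0.2, -172.5]
wrist_force: [-2.1, 0.9, 10.1]
gripper_width: 0.754
grasp_force: 45.5
```

>>> arm_command:
  motion: [0, 0, -0.4, 0, 0, 0, -0.6, 0, 0, -1.0, 0, 0, 0, -0.6, 0, 0, -2.0, 0, 0, 0, -0.6, 0, 0, -3.2, 0, 0, 0, -0.6, 0, 0, -3.2, 0, 0, 0, -0.6]

```text
time: 2.67
eef_pos: [393.9, 323.6, 103.5]
tool_rot: [179.8, 0.4, -172.5]
wrist_force: [0.5, -0.7, -0.2]
gripper_width: 0.756
grasp_force: 45.2
```

```bash
python3 - <<'E'
from h import *
for i in range(3): f=grab_frame("wrist")
cv2.imwrite("pics/w3.png",f["img"][:,:,::-1])
s=robot.get_state();print(s["wrist_force"],s["grasp_force"])
go([470,110,97],188)
E
```

```text
[-0.42861581  0.10890474 -1.99968918] 45.134004671126604
go [-1.998 -8.818  0.022] [ 0.     0.001 -0.009] rows>=5.4 t 2.82 pos [391.9 322.1  97.6] [ 180.     0.  -172.5]
```

View pics/w3.png

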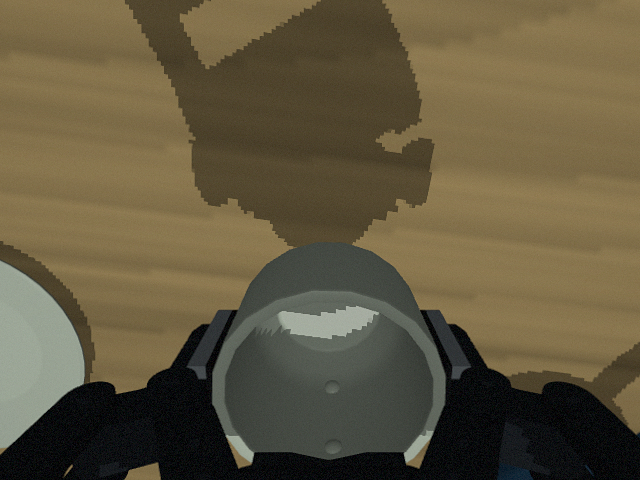

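The cup is held upright with a clear view. The large saucer shows at the left edge. Now I'll carry the cup over it.

>>> arm_command:
  motion: [-0.4, -1.2, 0, 0, 0, 0, -0.6, -0.9, -2.8, 0, 0, 0, 0, -0.6, -1.4, -4.4, 0, 0, 0, 0, -0.6, -1.9, -6.0, 0, 0, 0, 0, -0.6, -2.3, -7.4, 0, 0, 0, 0, -0.6]

```text
time: 3.23
eef_pos: [473.0, 143.9, 96.2]
tool_rot: [-180.0, -0.1, -172.5]
wrist_force: [0.8, 0.8, -2.7]
gripper_width: 0.755
grasp_force: 45.3
```

>>> arm_command:
  motion: [-0.3, -1.0, 0, 0, 0, 0, -0.6, -0.46, -1.52, 0, 0, 0, 0, -0.6, -0.46, -1.52, 0, 0, 0, 0, -0.6, -0.46, -1.52, 0, 0, 0, 0, -0.6]

```text
time: 3.57
eef_pos: [488.8, 109.6, 96.2]
tool_rot: [180.0, -0.1, -172.6]
wrist_force: [0.9, 1.1, -2.7]
gripper_width: 0.754
grasp_force: 45.3
```

```bash
cat >> h.py <<'E'
def pred(f,c,H,r):
    a=np.linspace(0,2*np.pi,720);p=proj(f,np.c_[c[0]+r*np.cos(a),c[1]+r*np.sin(a),0*a+H])
    return "L %.1f R %.1f T %.1f B %.1f"%(p[:,0].min(),p[:,0].max(),p[:,1].min(),p[:,1].max())
E
python3 - <<'E'
from h import *
for i in range(3): f=grab_frame("wrist")
cv2.imwrite("pics/w4.png",f["img"][:,:,::-1])
s=robot.get_state();p=s["eef_pos"];print(s["wrist_force"],p)
for dx in(-3,0,3):print(dx,pred(f,(p[0]+dx,p[1]),p[2]-19.4+64,33))
print("saucer",pred(f,(489,110),15,71))
go([489,110,35],188)
E
```

```text
[ 0.33361727  0.06805463 -1.80546558] [488.70695552 110.84266665  96.71953016]
-3 L 206.6 R 449.7 T 281.5 B 488.3
0 L 206.1 R 447.4 T 292.5 B 496.2
3 L 205.6 R 445.0 T 303.2 B 503.9
saucer L 199.3 R 452.9 T 121.8 B 362.5
go [-0.009 -0.035  2.469] [ 0.    -0.001 -0.008] rows>=1.5 t 3.72 pos [488.7 110.8  96.7] [ 1.800e+02 -1.000e-01 -1.725e+02]
```

View pics/w4.png

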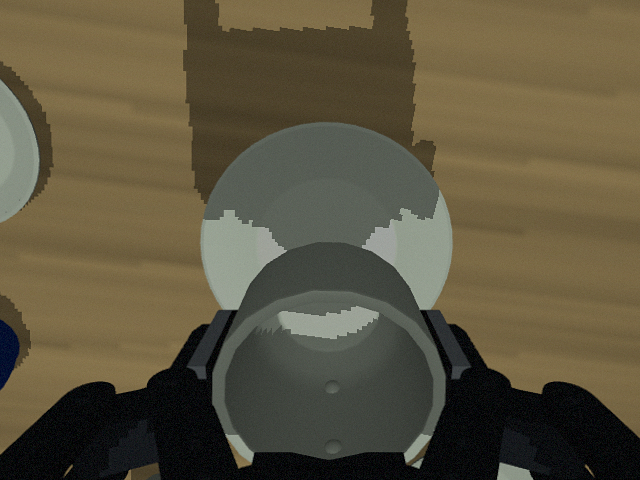

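The saucer's outline (L 201, R 453, T 122) matches the prediction for (489,110) to within 1 mm, and the cup is centred over it. I'll lower it, watching the force.

>>> arm_command:
  motion: [0, -0.04, 0.8, 0, 0, 0, -0.6, 0, -0.04, 1.8, 0, 0, 0, -0.6, 0, -0.04, 2.4, 0, 0, 0, -0.6, 0, -0.04, 2.56, 0, 0, 0, -0.6, 0, -0.04, 2.6, 0, 0, 0, -0.6]

```text
time: 4.13
eef_pos: [488.7, 109.7, 31.4]
tool_rot: [180.0, -0.1, -172.5]
wrist_force: [0.5, -0.3, -2.0]
gripper_width: 0.754
grasp_force: 45.2
```

>>> arm_command:
  motion: [0, 0, 0.02, 0, 0, 0, -0.6, 0, 0, 0.04, 0, 0, 0, -0.6, 0, 0, 0.06, 0, 0, 0, -0.6, 0, 0, 0.08, 0, 0, 0, -0.6, 0, 0, 0.08, 0, 0, 0, -0.6]

```text
time: 4.55
eef_pos: [489.6, 109.0, 30.5]
tool_rot: [180.0, 0.0, -172.5]
wrist_force: [0.5, -0.2, -1.9]
gripper_width: 0.756
grasp_force: 45.3
```

>>> arm_command:
  motion: [0, 0, 0.03, 0, 0, 0, -0.6, 0, 0, 0.06, 0, 0, 0, -0.6, 0, 0, 0.09, 0, 0, 0, -0.6, 0, 0, 0.12, 0, 0, 0, -0.6, 0, 0, 0.12, 0, 0, 0, -0.6]

```text
time: 4.97
eef_pos: [489.3, 109.0, 26.9]
tool_rot: [-180.0, -0.0, -172.5]
wrist_force: [0.3, 0.1, -1.6]
gripper_width: 0.752
grasp_force: 45.3
```

>>> arm_command:
  motion: [0, 0, 0.02, 0, 0, 0, -0.6, 0, 0, 0.04, 0, 0, 0, -0.6, 0, 0, 0.06, 0, 0, 0, -0.6, 0, 0, 0.06, 0, 0, 0, -0.6]

```text
time: 5.3
eef_pos: [489.4, 109.0, 25.5]
tool_rot: [-180.0, -0.0, -172.5]
wrist_force: [0.2, 0.1, -2.5]
gripper_width: 0.754
grasp_force: 45.5
```

>>> arm_command:
  motion: [0, 0, 0.02, 0, 0, 0, -0.6, 0, 0, 0.04, 0, 0, 0, -0.6, 0, 0, 0.04, 0, 0, 0, -0.6]

```text
time: 5.55
eef_pos: [489.6, 109.0, 25.5]
tool_rot: [-180.0, 0.0, -172.5]
wrist_force: [-6.2, -1.2, 12.6]
gripper_width: 0.755
grasp_force: 46.6
```

>>> arm_command:
  motion: [0, 0, 0.02, 0, 0, 0, -0.6, 0, 0, 0.04, 0, 0, 0, -0.6, 0, 0, 0.04, 0, 0, 0, -0.6]

```text
time: 5.8
eef_pos: [489.6, 109.0, 25.4]
tool_rot: [-180.0, 0.0, -172.5]
wrist_force: [-12.7, -3.6, 28.5]
gripper_width: 0.749
grasp_force: 47.9
```

Contact came at 25.4, as predicted. I'll ease off, then open.

>>> arm_command:
  motion: [0, 0, -0.05, 0, 0, 0, -0.6, 0, 0, -0.05, 0, 0, 0, 0.7, 0, 0, -0.05, 0, 0, 0, 1, 0, 0, -0.05, 0, 0, 0, 1, 0, 0, -0.05, 0, 0, 0, 1]

```text
time: 6.22
eef_pos: [489.4, 109.0, 24.7]
tool_rot: [-180.0, -0.0, -172.5]
wrist_force: [-0.5, 0.1, 0.6]
gripper_width: 0.997
grasp_force: 0.0
```

>>> arm_command:
  motion: [0, 0, 0, 0, 0, 0, 1, 0, 0, -0.2, 0, 0, 0, 1, 0, 0, -1, 0, 0, 0, 1, 0, 0, -2.5, 0, 0, 0, 1, 0, 0, -4, 0, 0, 0, 1]

```text
time: 6.63
eef_pos: [488.7, 108.9, 125.7]
tool_rot: [-180.0, -0.1, -172.5]
wrist_force: [1.1, 0.3, 0.8]
gripper_width: 1.001
grasp_force: 0.0
```

```bash
python3 - <<'E'
from h import *
for i in range(3): f=grab_frame("wrist")
cv2.imwrite("pics/w5.png",f["img"][:,:,::-1])
print("cup",pred(f,(489,110),70,33),"saucer",pred(f,(489,110),15,71),rim(grab_frame("top"),(263,276),15,71))
s=robot.get_state();print(s["wrist_force"],s["gripper_width"])
go([653.3,-215.4,185],230)
E
```

```text
Traceback (most recent call last):
  File "h.py", line 33, in rim
    u,v=[int(round(a)) for a in seed];w=lab[max(v-9,0):v+10,max(u-9,0):u+10];w=w[w>0];l=np.bincount(w).argmax()
                                                                                        ~~~~~~~~~~~~~~~~~~~~~^^
ValueError: attempt to get argmax of an empty sequence
```

View pics/w5.png

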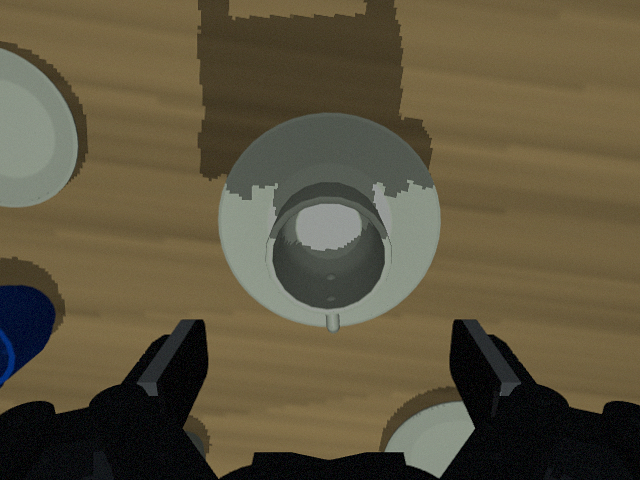

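The large cup stands centred on its saucer: saucer at L 219, R 440, cup rim at L 266, R 391. Next is the medium cup.

```bash
python3 - <<'E'
from h import *
go([653.3,-215.4,170],141)
E
```

```text
go [ -4.805 -13.718  -1.752] [0.001 0.002 0.811] rows>=8.8 t 6.83 pos [489.8 109.1 125.9] [ 1.800e+02  1.000e-01 -1.725e+02]
```

>>> arm_command:
  motion: [-0.45, -1.3, -0.5, 0, 0, 0, 1, -0.95, -2.8, -1.0, 0, 0, 0, 1, -1.45, -4.2, -1.5, 0, 0, 0, 1, -1.95, -5.7, -1.75, 0, 0, 0, 1, -2.4, -7.1, -1.75, 0, 0, 0, 1]

```text
time: 7.25
eef_pos: [572.7, -61.2, 169.0]
tool_rot: [-180.0, 0.0, -172.5]
wrist_force: [1.2, 0.4, 0.5]
gripper_width: 0.995
grasp_force: 0.0
```

>>> arm_command:
  motion: [-0.5, -1.4, 0, 0, 0, 0.11, 1, -1.0, -2.8, 0, 0, 0, 0.22, 1, -1.5, -4.2, 0, 0, 0, 0.33, 1, -2.0, -5.6, 0, 0, 0, 0.44, 1, -2.4, -6.6, 0, 0, 0, 0.55, 1]

```text
time: 7.67
eef_pos: [652.9, -217.8, 166.6]
tool_rot: [-180.0, -0.1, 155.6]
wrist_force: [-0.2, 0.2, 0.4]
gripper_width: 0.995
grasp_force: 0.0
```

```bash
python3 - <<'E'
from h import *
f=look((653.3,-215.4),53,28,"pics/w6.png")
for H in(43,63): print(H,rim(f,proj(f,[[653.3,-215.4,53]])[0],H,28))
go([653.3,-215.4,14],141)
E
```

```text
Traceback (most recent call last):
  File "h.py", line 44, in look
    s=proj(f,[[*c,H]])[0]; print("pix",np.round(s),"fit",*[np.round(a,1) for a in rim(f,s,H,r,sat=sat,val=val)])
                                                           ~~~~~~~~^^^^^
TypeError: unsupported operand type(s) for *: 'NoneType' and 'float'
```

View pics/w6.png

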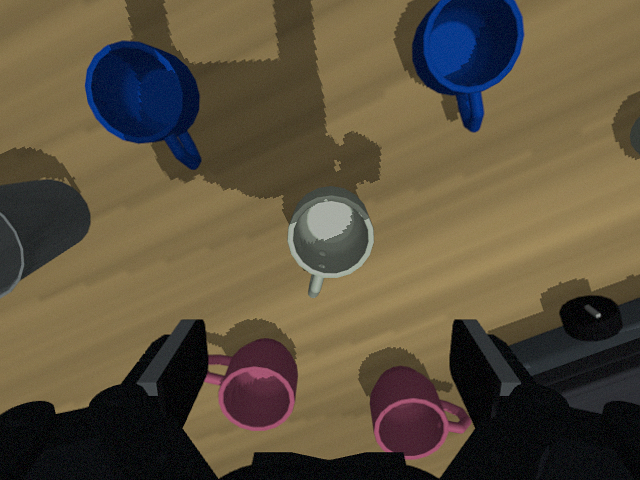

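The medium white cup's rim spans L 289, R 374, B 277, with its handle towards (315,290). The blue and pink look-alikes are clear of the fingers.

```bash
python3 - <<'E'
from h import *
f=grab_frame("wrist")
print(pred(f,(653.3,-215.4),53,28),proj(f,[[653.3,-215.4,53]]))
# rim by outline on a looser mask
for val in(60,80):
  try:print(rim(f,(331,277),53,28,sat=60,val=val))
  except Exception as e:print(e)
go([653.3,-215.4,14],145)
E
```

```text
L 283.3 R 371.2 T 195.2 B 279.3 [[327.2637222 238.5643536]]
(array([ 652.04355146, -214.14947393]), np.float64(1.0622767951914405), np.float64(-40.446253154671496))
(array([ 653.93217763, -215.07094071]), np.float64(0.9497029889839244), np.float64(-41.105625033947334))
go [-0.065 -0.022  6.128] [-0.    -0.002  0.193] rows>=3.7 t 7.92 pos [ 652.4 -214.4  167.2] [-1.80e+02 -1.00e-01  1.56e+02]
```

>>> arm_command:
  motion: [-0.05, 0.02, 0.8, 0, 0, 0.1, 1, -0.05, 0.02, 2.4, 0, 0, 0.19, 1, -0.05, 0.02, 3.8, 0, 0, 0.19, 1, -0.05, 0.02, 5.2, 0, 0, 0.19, 1, -0.05, 0.02, 6.1, 0, 0, 0.19, 1]

```text
time: 8.33
eef_pos: [652.6, -213.1, 12.3]
tool_rot: [-179.9, -0.2, 145.2]
wrist_force: [-0.2, -0.3, -0.0]
gripper_width: 0.996
grasp_force: 0.0
```

>>> arm_command:
  motion: [0, 0, 0, 0, 0, 0, 1, 0, 0, 0, 0, 0, 0, 0.2, 0, 0, 0, 0, 0, 0, -0.2, 0, 0, 0, 0, 0, 0, -0.6, 0, 0, 0, 0, 0, 0, -0.8]
  squeeze: 40

```text
time: 8.75
eef_pos: [655.5, -215.3, 19.1]
tool_rot: [179.9, 0.2, 145.1]
wrist_force: [-0.6, 0.7, 7.8]
gripper_width: 0.637
grasp_force: 43.1
```

>>> arm_command:
  motion: [0, 0, 0, 0, 0, 0, -0.8, 0, 0, 0, 0, 0, 0, -0.8, 0, 0, 0, 0, 0, 0, -0.8]

```text
time: 9.0
eef_pos: [655.5, -215.3, 19.1]
tool_rot: [179.9, 0.2, 145.1]
wrist_force: [0.3, 1.3, 7.5]
gripper_width: 0.633
grasp_force: 43.1
```

>>> arm_command:
  motion: [0, 0, -0.4, 0, 0, 0, -0.8, 0, 0, -1.0, 0, 0, 0, -0.8, 0, 0, -2.2, 0, 0, 0, -0.8, 0, 0, -3.6, 0, 0, 0, -0.8, 0, 0, -3.6, 0, 0, 0, -0.8]

```text
time: 9.42
eef_pos: [657.0, -216.1, 115.9]
tool_rot: [179.8, 0.7, 145.1]
wrist_force: [1.5, -0.3, 0.1]
gripper_width: 0.632
grasp_force: 42.8
```

```bash
python3 - <<'E'
from h import *
grab_frame("wrist");grab_frame("wrist")
s=robot.get_state();print(s["wrist_force"],s["grasp_force"])
go([666.2,234.5,104],145.2)
E
```

```text
[-0.37070867  0.10897003 -2.85110688] 42.698301491327584
go [ 9.939 15.008  0.19 ] [ 0.001  0.004 -0.002] rows>=10.8 t 9.52 pos [ 655.  -215.4  109.5] [179.9   0.3 145.1]
```

>>> arm_command:
  motion: [0.6, 0.9, 0, 0, 0, 0, -0.8, 1.4, 2.1, 0, 0, 0, 0, -0.8, 2.3, 3.4, 0, 0, 0, 0, -0.8, 3.2, 4.7, 0, 0, 0, 0, -0.8, 4.1, 6.1, 0, 0, 0, 0, -0.8]

```text
time: 9.93
eef_pos: [656.6, -29.9, 105.5]
tool_rot: [-180.0, -0.1, 145.0]
wrist_force: [0.7, 0.3, -1.7]
gripper_width: 0.636
grasp_force: 42.7
```

>>> arm_command:
  motion: [0.9, 1.35, 0, 0, 0, 0, -0.8, 1.8, 2.7, 0, 0, 0, 0, -0.8, 2.7, 4.05, 0, 0, 0, 0, -0.8, 3.6, 5.4, 0, 0, 0, 0, -0.8, 4.4, 6.6, 0, 0, 0, 0, -0.8]

```text
time: 10.35
eef_pos: [661.0, 169.4, 105.5]
tool_rot: [-179.9, -0.1, 145.1]
wrist_force: [0.2, -0.1, -1.4]
gripper_width: 0.634
grasp_force: 42.7
```

>>> arm_command:
  motion: [0.6, 0.9, 0, 0, 0, 0, -0.8, 1.1, 1.7, 0.1, 0, 0, 0, -0.8, 1.4, 2.2, 0.2, 0, 0, 0, -0.8, 1.44, 2.3, 0.2, 0, 0, 0, -0.8]

```text
time: 10.68
eef_pos: [664.4, 236.9, 99.7]
tool_rot: [-179.9, -0.1, 145.2]
wrist_force: [-0.6, 0.3, -2.1]
gripper_width: 0.638
grasp_force: 42.8
```

```bash
python3 - <<'E'
from h import *
for i in range(3): f=grab_frame("wrist")
cv2.imwrite("pics/w7.png",f["img"][:,:,::-1])
s=robot.get_state();p=s["eef_pos"];print(s["wrist_force"],p)
print(pred(f,p[:2],p[2]-19.1+53,28))
print("saucer",pred(f,(666.2,234.5),15,58))
go([666.2,234.5,30],145.2)
E
```

```text
[ 0.21645483 -0.15724859 -0.89497907] [665.28164392 233.51057324 100.68143897]
L 229.4 R 416.6 T 297.0 B 457.3
saucer L 226.7 R 430.0 T 149.2 B 341.9
go [-0.008  0.056  2.827] [-0.001 -0.    -0.003] rows>=1.7 t 10.83 pos [665.3 233.5 100.7] [-179.9   -0.   145. ]
```

View pics/w7.png

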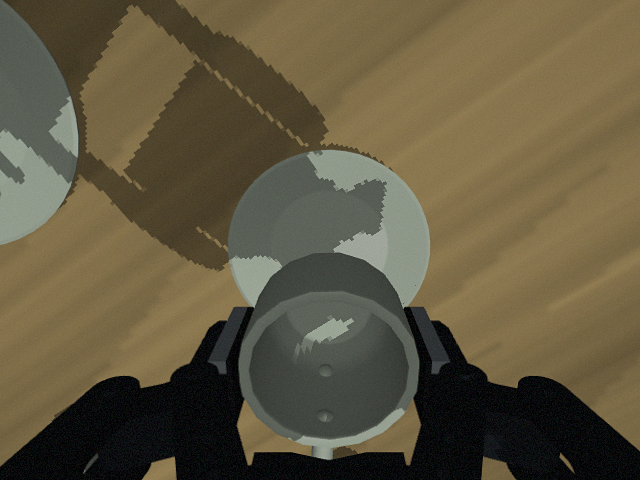

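The medium saucer (L 229, R 430, T 150) matches its measured place to within 1 mm, and the cup is centred over it. I'll lower it.

>>> arm_command:
  motion: [0, 0.04, 0.8, 0, 0, 0, -0.8, 0, 0.04, 1.8, 0, 0, 0, -0.8, 0, 0.04, 2.6, 0, 0, 0, -0.8, 0, 0.04, 2.9, 0, 0, 0, -0.8, 0, 0.04, 2.9, 0, 0, 0, -0.8]

```text
time: 11.25
eef_pos: [665.5, 233.8, 27.3]
tool_rot: [-179.9, -0.1, 145.0]
wrist_force: [-0.5, -0.6, -0.8]
gripper_width: 0.638
grasp_force: 43.0
```

>>> arm_command:
  motion: [0, 0, 0.02, 0, 0, 0, -0.8, 0, 0, 0.04, 0, 0, 0, -0.8, 0, 0, 0.06, 0, 0, 0, -0.8, 0, 0, 0.08, 0, 0, 0, -0.8, 0, 0, 0.08, 0, 0, 0, -0.8]

```text
time: 11.67
eef_pos: [666.0, 235.5, 26.9]
tool_rot: [180.0, 0.0, 145.1]
wrist_force: [0.1, -0.2, -0.3]
gripper_width: 0.64
grasp_force: 43.0
```

>>> arm_command:
  motion: [0, 0, 0.01, 0, 0, 0, -0.8, 0, 0, 0.02, 0, 0, 0, -0.8, 0, 0, 0.03, 0, 0, 0, -0.8, 0, 0, 0.03, 0, 0, 0, -0.8]

```text
time: 12.0
eef_pos: [665.8, 235.5, 25.7]
tool_rot: [-180.0, -0.0, 145.1]
wrist_force: [-0.8, -0.2, -1.1]
gripper_width: 0.638
grasp_force: 43.0
```

>>> arm_command:
  motion: [0, 0, 0.02, 0, 0, 0, -0.8, 0, 0, 0.04, 0, 0, 0, -0.8, 0, 0, 0.05, 0, 0, 0, -0.8, 0, 0, 0.05, 0, 0, 0, -0.8]

```text
time: 12.33
eef_pos: [665.9, 235.5, 25.2]
tool_rot: [180.0, 0.0, 145.1]
wrist_force: [-3.4, -1.7, 5.1]
gripper_width: 0.636
grasp_force: 43.6
```

Contact. I'll release it and rise.

>>> arm_command:
  motion: [0, 0, -0.01, 0, 0, 0, -0.8, 0, 0, -0.01, 0, 0, 0, 0.7, 0, 0, -0.01, 0, 0, 0, 1, 0, 0, -0.01, 0, 0, 0, 1, 0, 0, -0.01, 0, 0, 0, 1]

```text
time: 12.75
eef_pos: [665.9, 235.5, 24.7]
tool_rot: [180.0, -0.0, 145.1]
wrist_force: [-1.4, 0.3, 0.6]
gripper_width: 1.001
grasp_force: 0.0
```

>>> arm_command:
  motion: [0, 0, 0, 0, 0, 0, 1, 0, 0, -0.2, 0, 0, 0, 1, 0, 0, -1, 0, 0, 0, 1, 0, 0, -2.5, 0, 0, 0, 1, 0, 0, -4, 0, 0, 0, 1]

```text
time: 13.17
eef_pos: [665.2, 235.3, 125.2]
tool_rot: [-179.9, -0.1, 145.1]
wrist_force: [-1.0, -0.0, 0.3]
gripper_width: 1.005
grasp_force: 0.0
```

```bash
python3 - <<'E'
from h import *
for i in range(3): f=grab_frame("wrist")
cv2.imwrite("pics/w8.png",f["img"][:,:,::-1])
print("cup",pred(f,(666.2,234.5),59,28),"saucer",pred(f,(666.2,234.5),15,58))
t=grab_frame("top");print(rim(t,(298,204),42,22.5))
go([690,18,165],184)
E
```

```text
cup L 269.1 R 371.9 T 205.6 B 302.4 saucer L 230.8 R 411.2 T 140.1 B 313.3
(array([689.64153266,  17.75064732]), np.float64(0.9227552233546703), np.float64(6.810927759703748))
go [-5.766 -6.589 -1.546] [ 0.001  0.002 -0.68 ] rows>=5.4 t 13.37 pos [666.3 235.6 126.4] [1.799e+02 1.000e-01 1.451e+02]
```

View pics/w8.png

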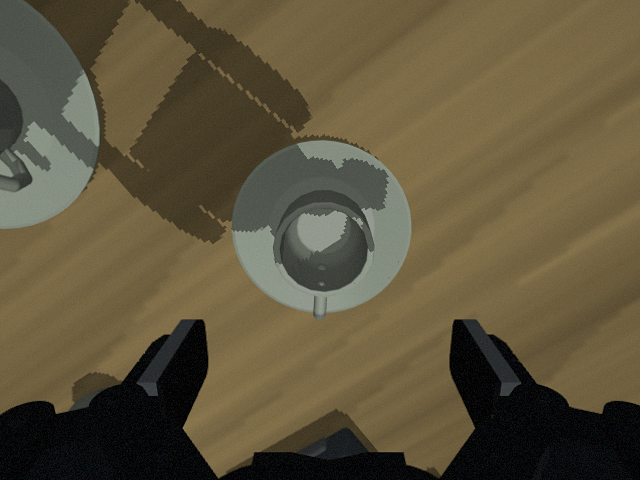

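The medium cup is centred on its saucer: saucer at L 233, R 411, cup rim at about L 274, R 374. Next is the small cup.

>>> arm_command:
  motion: [-0.9, -1.0, -0.5, 0, 0, -0.1, 1, -1.9, -2.2, -1.0, 0, 0, -0.22, 1, -2.9, -3.4, -1.5, 0, 0, -0.34, 1, -3.9, -4.5, -1.5, 0, 0, -0.45, 1, -4.9, -5.6, -1.5, 0, 0, -0.56, 1]

```text
time: 13.78
eef_pos: [685.9, 48.8, 162.0]
tool_rot: [-180.0, -0.0, 177.5]
wrist_force: [0.2, 0.4, -0.2]
gripper_width: 0.997
grasp_force: 0.0
```

```bash
python3 - <<'E'
from h import *
grab_frame("wrist");grab_frame("wrist");go([690,18,130],186)
E
```

```text
go [-0.211 -1.075  1.24 ] [-0.001 -0.002 -0.154] rows>=1.2 t 13.88 pos [686.1  45.1 161. ] [-1.799e+02 -1.000e-01  1.772e+02]
```

>>> arm_command:
  motion: [-0.2, -1.08, 0.4, 0, 0, -0.12, 1, -0.2, -1.08, 0.6, 0, 0, -0.15, 1, -0.2, -1.08, 0.6, 0, 0, -0.15, 1]

```text
time: 14.13
eef_pos: [688.9, 22.7, 144.6]
tool_rot: [180.0, -0.2, -174.3]
wrist_force: [0.7, 0.2, 0.3]
gripper_width: 1.001
grasp_force: 0.0
```

```bash
python3 - <<'E'
from h import *
for i in range(4): f=grab_frame("wrist")
cv2.imwrite("pics/w9.png",f["img"][:,:,::-1])
print(pred(f,(690,18),42,22.5))
for val in(60,80,100):
  try:print(rim(f,proj(f,[[668,18,42]])[0],42,22.5,sat=60,val=val))
  except Exception as e:print(e)
go([690,18,10],186)
E
```

```text
L 280.7 R 353.8 T 204.0 B 273.7
(array([688.26896786,  17.7176358 ]), np.float64(0.9963999763948284), np.float64(8.362250396805969))
(array([690.39008326,  17.93169283]), np.float64(0.9433833212766523), np.float64(8.504415419869408))
(array([690.62971263,  17.94838032]), np.float64(0.9645828257242979), np.float64(8.276824188566414))
go [ 0.014 -0.254  5.497] [ 0.     0.    -0.005] rows>=3.3 t 14.33 pos [689.7  24.4 147.4] [ 180.     0.  -174.3]
```

View pics/w9.png

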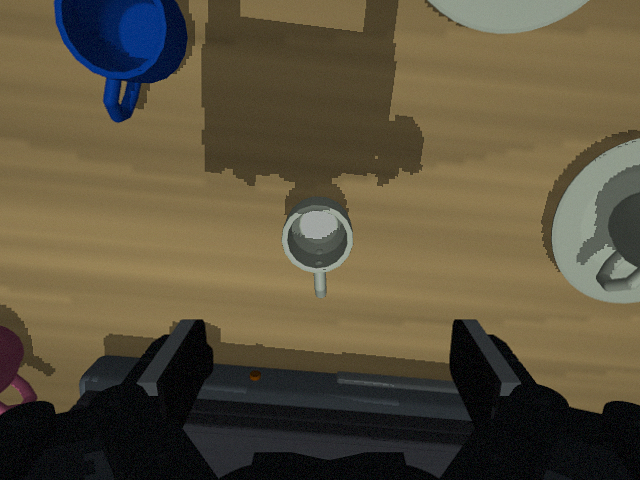

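The small cup's rim (L 283, R 352, B 273) matches (690,18,42) from the top view, with its handle pointing straight down in the image. Descending to grip it.

>>> arm_command:
  motion: [0.01, -0.25, 0.8, 0, 0, 0, 1, 0.01, -0.25, 2.2, 0, 0, 0, 1, 0.01, -0.25, 3.6, 0, 0, 0, 1, 0.01, -0.25, 4.9, 0, 0, 0, 1, 0.01, -0.25, 5.45, 0, 0, 0, 1]

```text
time: 14.75
eef_pos: [688.1, 17.9, 6.6]
tool_rot: [180.0, -0.3, -174.3]
wrist_force: [-1.0, -0.5, -0.4]
gripper_width: 0.998
grasp_force: 0.0
```

>>> arm_command:
  motion: [0, 0, 0, 0, 0, 0, 1, 0, 0, 0, 0, 0, 0, 0.2, 0, 0, 0, 0, 0, 0, -0.2, 0, 0, 0, 0, 0, 0, -0.6, 0, 0, 0, 0, 0, 0, -0.9]
  squeeze: 35

```text
time: 15.17
eef_pos: [691.2, 17.2, 13.6]
tool_rot: [-180.0, 0.2, -174.3]
wrist_force: [-1.7, 0.2, 3.9]
gripper_width: 0.512
grasp_force: 35.1
```

>>> arm_command:
  motion: [0, 0, 0, 0, 0, 0, -0.9, 0, 0, 0, 0, 0, 0, -0.9, 0, 0, 0, 0, 0, 0, -0.9]

```text
time: 15.42
eef_pos: [691.2, 17.2, 13.6]
tool_rot: [-180.0, 0.2, -174.3]
wrist_force: [-2.1, 0.9, 7.7]
gripper_width: 0.504
grasp_force: 35.5
```

>>> arm_command:
  motion: [0, 0, -0.4, 0, 0, 0, -0.9, 0, 0, -1.0, 0, 0, 0, -0.9, 0, 0, -2.2, 0, 0, 0, -0.9, 0, 0, -3.6, 0, 0, 0, -0.9, 0, 0, -3.6, 0, 0, 0, -0.9]

```text
time: 15.83
eef_pos: [693.1, 17.0, 110.9]
tool_rot: [-179.9, 0.7, -174.3]
wrist_force: [-0.1, -0.1, 0.3]
gripper_width: 0.508
grasp_force: 36.1
```

```bash
python3 - <<'E'
from h import *
grab_frame("wrist");grab_frame("wrist")
s=robot.get_state();print(s["wrist_force"],s["grasp_force"])
go([454.4,-93.2,101],185.7)
E
```

```text
[-0.24356286 -0.24085222 -1.53572811] 36.0534989493317
go [ 9.86  -3.441  0.099] [-0.001  0.005  0.001] rows>=6.3 t 15.93 pos [691.1  17.  104.6] [-180.     0.3 -174.3]
```

>>> arm_command:
  motion: [1.0, -0.35, 0, 0, 0, 0, -0.9, 2.4, -0.84, 0, 0, 0, 0, -0.9, 3.9, -1.36, 0, 0, 0, 0, -0.9, 5.4, -1.9, 0, 0, 0, 0, -0.9, 6.8, -2.4, 0, 0, 0, 0, -0.9]

```text
time: 16.35
eef_pos: [524.4, -60.1, 100.6]
tool_rot: [180.0, -0.1, -174.2]
wrist_force: [0.2, -0.8, -1.4]
gripper_width: 0.503
grasp_force: 36.0
```

>>> arm_command:
  motion: [1.2, -0.4, 0, 0, 0, 0, -0.9, 2.2, -0.75, 0, 0, 0, 0, -0.9, 2.9, -1.0, 0, 0, 0, 0, -0.9, 3.06, -1.04, 0, 0, 0, 0, -0.9]

```text
time: 16.68
eef_pos: [451.1, -93.9, 101.0]
tool_rot: [180.0, -0.1, -174.3]
wrist_force: [-0.5, 0.5, -1.2]
gripper_width: 0.506
grasp_force: 36.0
```

```bash
python3 - <<'E'
from h import *
for i in range(3): f=grab_frame("wrist")
cv2.imwrite("pics/w10.png",f["img"][:,:,::-1])
s=robot.get_state();p=s["eef_pos"];print(s["wrist_force"],p)
print(pred(f,p[:2],p[2]-13.6+42,22.5))
print("saucer",pred(f,(454.4,-93.2),15,46))
go([454.4,-93.2,22],185.7)
E
```

```text
[ 0.83555659 -0.2454195  -0.66827453] [453.88013559 -93.09107463 101.2954625 ]
L 255.0 R 399.1 T 304.2 B 428.8
saucer L 247.2 R 407.7 T 171.4 B 323.5
go [-0.019 -0.006  3.172] [-0.  0.  0.] rows>=1.9 t 16.83 pos [453.9 -93.1 101.3] [-180.     0.  -174.3]
```

View pics/w10.png

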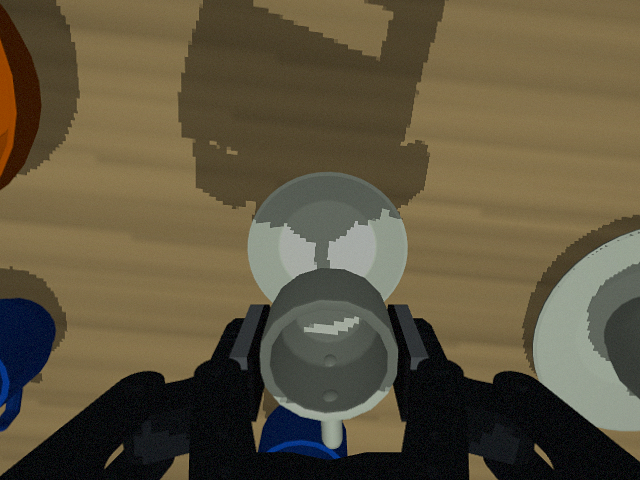

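The small saucer (L 248, R 407, T 172) matches the prediction, and the cup is centred. I'll lower it.

>>> arm_command:
  motion: [-0.02, 0, 0.8, 0, 0, 0, -0.9, -0.02, 0, 1.8, 0, 0, 0, -0.9, -0.02, 0, 2.7, 0, 0, 0, -0.9, -0.02, 0, 3.15, 0, 0, 0, -0.9, -0.02, 0, 3.15, 0, 0, 0, -0.9]

```text
time: 17.25
eef_pos: [454.0, -92.3, 20.2]
tool_rot: [179.9, -0.1, -174.2]
wrist_force: [0.1, -0.5, 0.1]
gripper_width: 0.513
grasp_force: 35.7
```

>>> arm_command:
  motion: [0, 0, 0.01, 0, 0, 0, -0.9, 0, 0, 0.03, 0, 0, 0, -0.9, 0, 0, 0.05, 0, 0, 0, -0.9, 0, 0, 0.06, 0, 0, 0, -0.9, 0, 0, 0.06, 0, 0, 0, -0.9]

```text
time: 17.67
eef_pos: [454.2, -93.1, 21.1]
tool_rot: [-180.0, 0.0, -174.3]
wrist_force: [0.5, -0.0, -1.0]
gripper_width: 0.509
grasp_force: 35.7
```

>>> arm_command:
  motion: [0, 0, 0.01, 0, 0, 0, -0.9, 0, 0, 0.02, 0, 0, 0, -0.9, 0, 0, 0.03, 0, 0, 0, -0.9, 0, 0, 0.03, 0, 0, 0, -0.9]

```text
time: 18.0
eef_pos: [453.9, -93.1, 20.1]
tool_rot: [-180.0, 0.0, -174.3]
wrist_force: [0.2, -0.0, -1.4]
gripper_width: 0.508
grasp_force: 35.7
```

>>> arm_command:
  motion: [0, 0, 0.02, 0, 0, 0, -0.9, 0, 0, 0.03, 0, 0, 0, -0.9, 0, 0, 0.04, 0, 0, 0, -0.9, 0, 0, 0.04, 0, 0, 0, -0.9]

```text
time: 18.33
eef_pos: [453.9, -93.1, 19.0]
tool_rot: [180.0, -0.0, -174.3]
wrist_force: [-0.4, -1.3, -1.6]
gripper_width: 0.51
grasp_force: 35.7
```

>>> arm_command:
  motion: [0, 0, 0.01, 0, 0, 0, -0.9, 0, 0, 0.02, 0, 0, 0, -0.9, 0, 0, 0.03, 0, 0, 0, -0.9, 0, 0, 0.03, 0, 0, 0, -0.9]

```text
time: 18.67
eef_pos: [454.1, -93.1, 18.9]
tool_rot: [-180.0, 0.0, -174.3]
wrist_force: [-3.9, 0.7, 10.1]
gripper_width: 0.504
grasp_force: 37.0
```

Contact. I'll release it and rise.

>>> arm_command:
  motion: [0, 0, -0.02, 0, 0, 0, -0.9, 0, 0, -0.02, 0, 0, 0, 0.7, 0, 0, -0.02, 0, 0, 0, 1, 0, 0, -0.02, 0, 0, 0, 1, 0, 0, -0.02, 0, 0, 0, 1]

```text
time: 19.08
eef_pos: [453.9, -93.1, 18.8]
tool_rot: [180.0, -0.0, -174.3]
wrist_force: [1.4, 0.7, -0.1]
gripper_width: 0.999
grasp_force: 0.0
```

>>> arm_command:
  motion: [0, 0, 0, 0, 0, 0, 1, 0, 0, -0.2, 0, 0, 0, 1, 0, 0, -1, 0, 0, 0, 1, 0, 0, -2.5, 0, 0, 0, 1, 0, 0, -4, 0, 0, 0, 1]

```text
time: 19.5
eef_pos: [453.2, -92.9, 119.8]
tool_rot: [179.9, -0.1, -174.3]
wrist_force: [1.1, -0.5, 0.3]
gripper_width: 0.999
grasp_force: 0.0
```

>>> arm_command:
  motion: [1, -0.5, -1, 0, 0, 0, 1, 2, -1, -2, 0, 0, 0, 1, 3, -1.5, -3, 0, 0, 0, 1, 4, -2, -4, 0, 0, 0, 1, 4.5, -2, -5, 0, 0, 0, 1]

```text
time: 19.92
eef_pos: [344.9, -155.1, 245.4]
tool_rot: [-180.0, 0.0, -174.3]
wrist_force: [-0.1, 0.2, 0.1]
gripper_width: 0.998
grasp_force: 0.0
```

```bash
python3 - <<'E'
from h import *
for i in range(3): f=grab_frame("wrist")
t=grab_frame("top");s=grab_frame("scene")
cv2.imwrite("pics/fin_w.png",f["img"][:,:,::-1])
a=cv2.resize(t["img"][180:320,190:370],None,fx=2.6,fy=2.6,interpolation=cv2.INTER_CUBIC)
b=cv2.resize(s["img"][190:350,280:450],None,fx=1.9,fy=1.9,interpolation=cv2.INTER_CUBIC)
h=max(len(a),len(b));pad=lambda i:cv2.copyMakeBorder(i,0,h-len(i),0,0,cv2.BORDER_CONSTANT)
cv2.imwrite("pics/fin.png",np.hstack([pad(a),pad(b)])[:,:,::-1]); print(a.shape,b.shape)
for n,c,r,R,H in(("L",(489,110),33,71,70),("M",(666.2,234.5),28,58,59),("S",(454.4,-93.2),22.5,46,48)): 
    for nm,g in(("top",t),("scene",s)): print(n,nm,"cup",pred(g,c,H,r),"saucer",pred(g,c,15,R))
st=robot.get_state();print(st["eef_pos"],st["time"],st["wrist_force"])
E
```

```text
(364, 468, 3) (304, 323, 3)
L top cup L 248.3 R 272.8 T 262.2 B 286.8 saucer L 237.7 R 288.4 T 249.9 B 300.9
L scene cup L 374.8 R 401.3 T 227.7 B 244.3 saucer L 358.1 R 413.6 T 235.2 B 271.4
M top cup L 207.9 R 228.0 T 199.2 B 219.3 saucer L 200.9 R 241.4 T 191.7 B 232.1
M scene cup L 392.3 R 417.9 T 292.5 B 311.0 saucer L 376.7 R 428.4 T 296.8 B 335.1
S top cup L 327.7 R 344.3 T 280.6 B 297.3 saucer L 319.2 R 352.3 T 272.5 B 305.7
S scene cup L 316.2 R 332.8 T 205.6 B 215.3 saucer L 307.5 R 340.8 T 210.3 B 230.4
[ 346.96533465 -153.92312681  243.51234637] 20.1667 [ 0.38105171  0.42743298 -0.48130205]
```

View pics/fin.png

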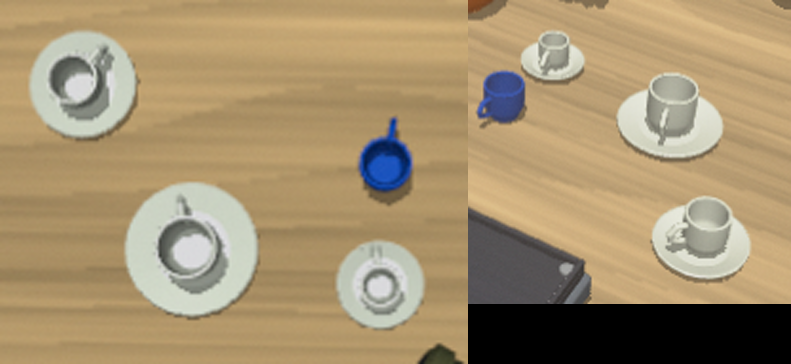

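The final view shows all three cups upright and centred on their own saucers to within a few mm. In the full top image that is L at about (262,275), M at (220,211) and S at (336,289). The saucers are where they were laid, and the gripper is clear.

```bash
python3 -c "
from station import order
print(order.close_job())"
```

```text
the job is handed in; nothing more can be done
None
```

The job is handed in: each white cup stands upright near the centre of its matching saucer, within about 4 mm by camera, and was lowered to contact and released; I moved nothing else, and the clock read about 20 s.

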